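Slide the specimen board into its dock notches and turn the latch over it

TASK

With the fingertips, push the white specimen board along its rails towards the turn-latch until you feel it drop into the locating notches, then push the latch peg round so that the latch arm points straight over the end of the board, as far as it goes. Only push: do not lift the board or the glass dish standing on it, keep the dish on the board, leave the beaker, jar and brass weight alone, and finish clear of everything.

Things in the scene. Friction and masses are not known exactly. Their poses are not given: they have to be found in the camera images.
- dock: Fixed metal rail dock, 295 x 124 mm. Origin on the worktop under the middle of the seated board; x = push direction (towards the latch), z up. Base plate 8 mm thick, x -170 to +125 mm. Two rails at y -36/+36 mm, 16 mm wide, tops at z 28 mm, from x -165 to +80 mm, with notches 20 mm long, 8 mm deep at x -56/+56 mm. Side guides: outer faces y -61/+61 mm, tops z 46 mm.
- board: White board 150 (x) x 104 x 14 mm, 0.35 to 0.7 kg, loose between the guides, axes as the dock's. Origin under its middle at the feet of its four lugs (14 mm long, 12 mm high). Sliding takes 2 to 8 N. Starts 35 to 75 mm short, origin 28 mm high; seated: origin at the dock's x 0 (3 mm play), 20 mm high: it drops 8 mm by its own weight, is then flush with the guides and stops.
- push_lip (a point): Middle of the outer (-x) face of the upright lip at the board's trailing end, where to push: 75 mm behind and 29 mm above the board's origin. The face is 70 mm wide (y) and reaches 17 mm above and below this point.
- latch_pivot (a point): Vertical pivot axis of the turn-latch, 100 mm along x from the dock's origin, y 0; the point is at the top of the post, 48.5 mm above the worktop. The steel arm is 52 mm long from here, 14 mm wide, 48.5 to 56.5 mm above the worktop: it passes 2.5 mm over the seated board, but an unseated board is in its way.
- latch_arm (a joint): Turn-latch, rad. 0: arm along the dock's -y (open, clear of the board); it grows as the arm turns clockwise seen from above; 1.57 (stop): arm along the dock's -x, over the end of the seated board. Starts between -0.35 and 0.15, stays where it is left; pushing at the peg takes 1 to 2 N.
- latch_peg (a point): Middle (in height) of the upright steel peg on the latch arm, 12 mm diameter, 44 mm from the pivot, reaching from 56.5 to 84.5 mm above the worktop; this point is 70.5 mm above the worktop.
- dish: Closed glass petri dish, 62 mm diameter, 15 mm high, standing loose on the board near its middle; origin at the centre of its underside.
- beaker: Small empty glass beaker, 55 mm wide, 66 mm high, bystander on the robot's side of the dock; origin at the centre of its underside.
- jar: Reagent jar with a screw cap, 47 mm diameter, 83 mm high, bystander to the left, near the wall; origin at the centre of its underside.
- weight: Brass weight with a knob, 25 mm diameter, 41 mm high, bystander to the right of the dock; origin at the centre of its underside.
Mind the look-alikes: they are no part of the job. Leave any black or red look-alike of the dish alone.

How it is judged:
By the outcome, as a careful person would: the job done as asked, in the order asked, and still so for the second after the job is handed in, with the robot touching nothing.
It also fails if it takes over 48 s, if anything falls off the work surface, if the arm or the gripper's body presses on something with over 40 N, if the wrist force passes 120 N, or if a joint passes its speed limit or range.

ROBOT

A 6-joint arm with a two-finger parallel gripper is mounted at the origin on the work surface; the furniture and walls round the work are solid. World frame = base frame: x ahead of the robot, y to its left, z up, the work surface at z = 0. Lengths are in mm, angles in rad, forces in N, time in s.
With the tool pointing down it reaches from about 325 to 925 mm from the base axis. Payload 3.1 kg.
Tool frame: the origin (TCP) lies at the very end of the fingers, on their centre line; the grasp point (between the pads) lies 19 mm behind it; y points along the fingers, z is the direction in which the jaws open and shut, and the axes are right-handed (so a half turn about y gives the same grasp; the last joint's range is limited). The gripper opens to 85 mm and grips with 20 to 120 N. Pads are 22 mm wide; open, the fingers measure 114 mm over their backs; the gripper's body (76 mm by 85 mm) begins 54 mm behind the grasp point. The pads swing forward as they close: fully open they stand 13 mm farther back than shut.
Start: joints at [-1.358, 0.217, 1.613, -0, 1.311, -0.112], TCP at [199.471, -592.327, 231.3] pointing down, gripper open.
Joint ranges: [-2.75, 2.75], [-0.78, 2.1], [0.31, 2.55], [-1.13, 4.27], [0.13, 2.63], [-2.58, 2.58]. Speed limits (rad/s): [2.79, 2.79, 3.14, 3.14, 3.14, 3.14].

INTERFACE

Orientations are given as a rotation vector (axis times angle).
In Python, from bench import status, optics, job gives the robot as it stands. The module is installed in compiled form; this text tells all that it offers.
- The arm moves only by the tool carry_out, never from a script. Its argument "deltas" is a list of rows, each a list of 2 entries, a list of its own where there are three numbers: the shift along the tool's x, y, z in mm, then the turn about the tool's y in degrees. A call has 1 to 20 rows; each row is the pose to reach, as a shift and turn from the pose commanded when the call began, along the tool's axes at that moment; what a row does not reach only later rows make up. A row lasts 1/8 s, in which the tool goes at most 62.5 mm and 10.7 degrees, less where a joint would pass 70% of its speed; a pose out of reach is approached as far as the arm can. A call with a gripper value outside its range is refused whole. "jaw" is the opening, from 0 (shut) to 1 (fully open), set as the call begins (left out, the last holds). The fingers move at their own pace and stop on an object; the grip force is fixed at half the most. Time passes only in rows, so rows that repeat a pose let the fingers close. It gives the time, the measured TCP pose, the force and the opening at its end, in the units of the state.
- status.observe(): the state, without advancing time (a new reading comes with each control period).
- optics.capture(name): name is "scene" or "top" or "wrist"; returns (picture, depth): 420x560x3 uint8, red, green, blue; 420x560 float32, mm along the optical axis (not along the pixel's ray), 0 where there is no reading.
- optics.get_calibration(name): a dict with "K" (3x3 intrinsics, pixels), "rvec" (rotation vector, rad) and "tvec" (3), from world to camera coordinates, as OpenCV has them; the wrist camera has in their place "tool_from_camera" (4x4, takes a point from camera to tool coordinates, whose origin is the TCP and whose axes are the tool frame's). Camera axes: x right, y down, z forward; pixel columns grow to the right and rows downward; lengths in mm; the calibration is good to about 2 mm. The wrist camera is an equidistant fisheye: a pixel r from the principal point sees the ray r / f radians off the axis. A picture is of the moment at which its call begins: read the wrist's pose just before it. get_calibration takes no time and is no camera call.
- job.job_done(): hands the job in, once; it reports no verdict.
The state is a dict: "time_s": time; "joint_positions": joint angles; "qvel": joint speeds; "joint_efforts": joint torques, N m; "eef_pos": TCP position; "orientation": TCP orientation; "wrist_force": force on the tool from outside, world axes, zero at the start; "wrist_torque": the same for the moment, N m; "grip_width": finger opening in mm.
Only numpy, scipy, OpenCV 4.12 (cv2) and the standard library are available. Lean on these libraries where they do the work, as an engineer would, in place of code of your own. Each camera call takes 0.05 s, during which the arm holds its last target.

## Working session

There is one attempt and no reset: what is moved stays moved. The work goes in short steps, Python scripts to look and compute and a tool call to move; the robot and the scene stay as the last step left them, time stands still between calls to the robot, and variables do not carry over. Pictures are saved under pics/ and viewed, and the job is handed in when it is done.

Besides the shell and the picture viewer there is one more tool, called as name([rows], argument=value, ...), one row to a line, values as JSON. carry_out: Moves the arm, as the interface text tells. Its arguments: {"type":"object","properties":{"deltas":{"type":"array","items":{"type":"array"}},"jaw":{"type":"number"}},"required":["deltas"]}

```bash
mkdir -p pics; ls; python3 - <<'E'
from bench import status, optics
import cv2,numpy as np
s=status.observe();print(s)
for n in ("scene","top"):
    p,d=optics.capture(n);cv2.imwrite(f"pics/{n}0.png",p[:,:,::-1]);np.savez(f"{n}0.npz",p=p,d=d)
    print(n,optics.get_calibration(n))
print(optics.get_calibration("wrist"))
E
```

```text
pics
{'time_s': 0.0, 'joint_positions': array([-1.35821754e+00,  2.17769745e-01,  1.61497609e+00,  1.87605033e-05,
        1.31129575e+00, -1.12244781e-01]), 'qvel': array([ 0.00152219,  0.00151127, -0.00106695,  0.00076191, -0.0016589 ,
        0.00027746]), 'joint_efforts': array([-8.10682491e-05, -3.96844804e+01, -3.03852546e+01, -2.66005018e-04,
        9.65082465e-03,  4.48389315e-06]), 'eef_pos': array([ 199.28559804, -591.49389956,  229.9367016 ]), 'orientation': array([-0.33530954,  2.04828415, -2.04321195]), 'wrist_force': array([-0.12829964,  0.00584795,  1.04333217]), 'wrist_torque': array([-0.02840834, -0.00052142, -0.01475654]), 'grip_width': 85.63394914640783}
scene {'K': array([[542.60140667,   0.        , 290.42054908],
       [  0.        , 542.60140667, 208.90606332],
       [  0.        ,   0.        ,   1.        ]]), 'rvec': array([ 1.81528352, -0.9651362 ,  0.65754904]), 'tvec': array([-229.65071746,  217.2387816 , 1047.23780877])}
top {'K': array([[410.27795944,   0.        , 282.27164801],
       [  0.        , 410.27795944, 208.10625305],
       [  0.        ,   0.        ,   1.        ]]), 'rvec': array([ 2.14669666, -2.09213136,  0.19134909]), 'tvec': array([  34.64986964,  453.02417653, 1180.59115501])}
{'K': array([[325.1922621 ,   0.        , 274.87786043],
       [  0.        , 325.1922621 , 213.64762013],
       [  0.        ,   0.        ,   1.        ]]), 'tool_from_camera': array([[-5.30025218e-05,  9.50445650e-01,  3.10890757e-01,
        -8.10276721e+01],
       [-4.38865381e-06, -3.10890758e-01,  9.50445652e-01,
        -1.42389001e+02],
       [ 9.99999999e-01,  4.90116244e-05,  2.06491711e-05,
         2.59281463e-02],
       [ 0.00000000e+00,  0.00000000e+00,  0.00000000e+00,
         1.00000000e+00]])}
```

View pics/scene0.png

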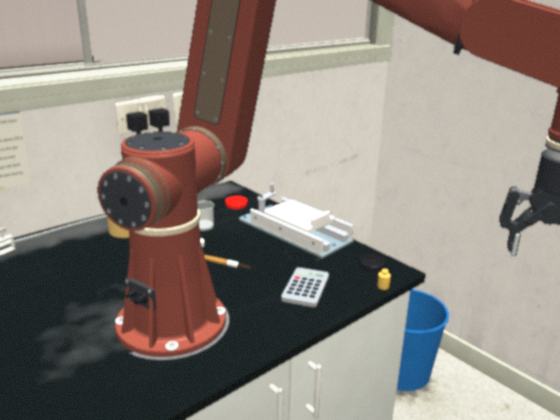

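View pics/top0.png

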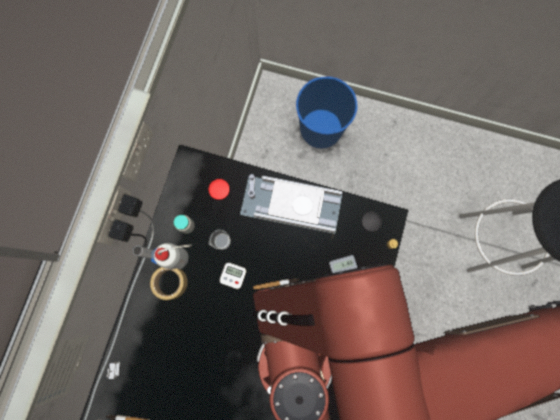

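Top view: the dock spans about (242–340, 175–232) with the latch at its left end (250,190) and the board at (297,203). The dish is a pale circle at (302,205). The look-alikes are a red disc at (219,189) and a black one at (372,221). Next I'll crop closer and measure.

```bash
cat > h.py <<'E'
import numpy as np,cv2
from scipy.spatial.transform import Rotation as R
from bench import status,optics
def cal(n):
    c=optics.get_calibration(n);return c['K'],R.from_rotvec(c['rvec']).as_matrix(),np.array(c['tvec'])
def onplane(n,uv,z):
    K,Rm,t=cal(n);uv=np.atleast_2d(uv).astype(float)
    r=(np.linalg.inv(K)@np.c_[uv,np.ones(len(uv))].T).T@Rm
    c=-Rm.T@t
    return c+r*((z-c[2])/r[:,2])[:,None]
def proj(n,P):
    K,Rm,t=cal(n);q=(K@(Rm@np.atleast_2d(P).T+t[:,None])).T
    return q[:,:2]/q[:,2:]
def cloud(n,d):
    K,Rm,t=cal(n);v,u=np.mgrid[:420,:560]
    P=np.stack([(u-K[0,2])/K[0,0]*d,(v-K[1,2])/K[1,1]*d,d],-1)-t
    W=P@Rm; W[d==0]=np.nan; return W
E
python3 - <<'E'
from h import *
z=np.load('top0.npz');p,d=z['p'],z['d'];W=cloud('top',d)
c=cv2.resize(p[160:250,225:415],None,fx=4,fy=4,interpolation=cv2.INTER_CUBIC);cv2.imwrite('pics/top0c.png',c[:,:,::-1])
s=np.load('scene0.npz')['p'];cv2.imwrite('pics/scene0c.png',cv2.resize(s[170:310,190:400],None,fx=3.7,fy=3.7,interpolation=cv2.INTER_CUBIC)[:,:,::-1])
zz=np.clip(W[160:250,225:415,2],0,100)/100*255
cv2.imwrite('pics/top0z.png',cv2.applyColorMap(cv2.resize(np.nan_to_num(zz).astype(np.uint8),None,fx=4,fy=4,interpolation=cv2.INTER_NEAREST),cv2.COLORMAP_JET))
for uv in [(219,189),(372,221),(297,185),(302,205),(250,190),(262,240),(392,243),(182,223),(219,239)]: print(uv,W[uv[1],uv[0]].round(0))
E
```

```text
(219, 189) [513. 243.  12.]
(372, 221) [ 424. -226.   17.]
(297, 185) [521.   4.  53.]
(302, 205) [458. -11.  65.]
(250, 190) [502. 144.  56.]
(262, 240) [360. 106.   1.]
(392, 243) [ 357. -279.   38.]
(182, 223) [394. 333.  79.]
(219, 239) [359. 236.   3.]
```

View pics/top0c.png

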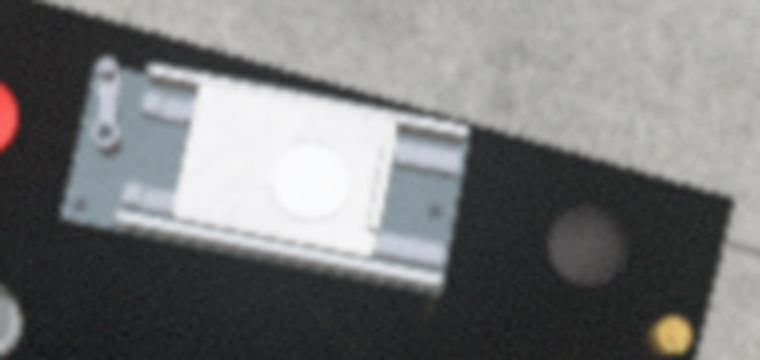

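View pics/scene0c.png

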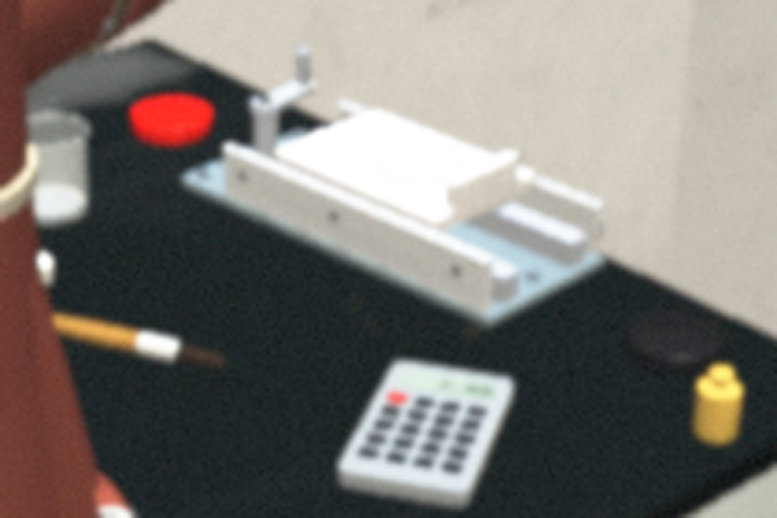

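View pics/top0z.png

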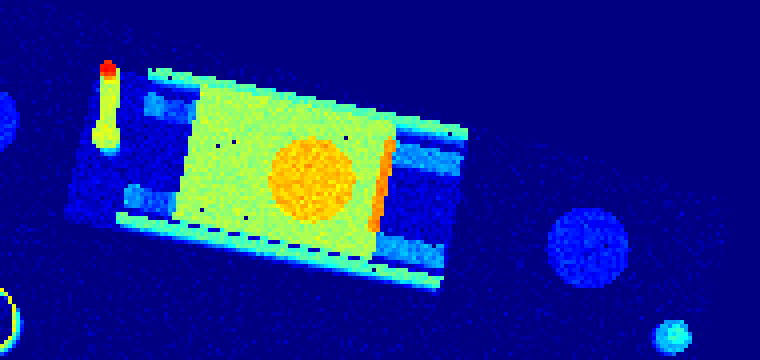

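```bash
python3 - <<'E'
from h import *
z=np.load('top0.npz');d=z['d'];W=cloud('top',d)
Z=W[...,2];v,u=np.mgrid[:420,:560]
win=(u>235)&(u<345)&(v>170)&(v<235)
# dock yaw from guide pixels
g=win&(Z>40)&(Z<49)&(u>270)
# board top 
b=win&(Z>48.5)&(Z<60)&(u>268)&(u<322)
k=cv2.morphologyEx(b.astype(np.uint8),cv2.MORPH_OPEN,np.ones((5,5)))
n,l,st,ce=cv2.connectedComponentsWithStats(k);i=1+st[1:,4].argmax();P=W[l==i]
r=cv2.minAreaRect(P[:,:2].astype(np.float32));print('board rect',r,'z',np.median(P[:,2]))
# guides from full structure
gp=W[g][:,:2]
bx=cv2.fitLine(P[:,:2].astype(np.float32),cv2.DIST_L2,0,.01,.01).ravel();print(bx)
ax=np.array(bx[:2]);ax*=np.sign(ax[1])
ny=np.array([-ax[1],ax[0]])
c0=np.array(r[0])
y=(gp-c0)@ny
for s in (1,-1):
    m=(y*s>48)&(y*s<70); L=cv2.fitLine(gp[m].astype(np.float32),cv2.DIST_HUBER,0,.01,.01).ravel()
    dd=L[:2]*np.sign(L[1]);print('guide',s,m.sum(),dd,np.degrees(np.arctan2(dd[1],dd[0])),(L[2:]-c0)@ny, ((gp[m]-c0)@ax).min(),((gp[m]-c0)@ax).max())
print('board yaw',np.degrees(np.arctan2(ax[1],ax[0])))
pg=win&(u<256)&(Z>70);print('peg top',pg.sum(),np.median(W[pg],0))
lip=win&(u>310)&(Z>68);q=W[lip];print('lip',lip.sum(),np.median(q,0)); L=cv2.fitLine(q[:,:2].astype(np.float32),2,0,.01,.01).ravel();print(L,((q[:,:2]-c0)@ax).min(),((q[:,:2]-c0)@ax).max(),((q[:,:2]-c0)@ny).min(),((q[:,:2]-c0)@ny).max())
di=win&(Z>61)&(Z<68)&(u>290)&(u<316);print('dish',np.median(W[di],0))
pv=win&(u<260)&(Z>46)&(Z<66);print('arm',pv.sum(),np.median(W[pv],0)); a=W[pv]; s=(a[:,0]); print('arm x',s.min(),s.max()); 
e=a[(s<s.min()+14)];print('pivot end',e.mean(0)); mm=cv2.minAreaRect(a[:,:2].astype(np.float32));print(mm)
base=win&(Z>3)&(Z<13);mm=cv2.minAreaRect(W[base][:,:2].astype(np.float32));print('base',mm)
K,Rm,t=cal('top');print('cam',-Rm.T@t)
E
```

```text
board rect ((473.69720458984375, 27.61505126953125), (105.59552764892578, 105.11715698242188), 79.80403137207031) z 53.552681143002445
[9.9280077e-01 1.1977738e-01 4.7450467e+02 3.8617752e+01]
guide 1 13 [0.9990053  0.04459181] 2.55577 53.282622446163714 -50.35634857022857 0.8220841512457139
guide -1 39 [0.99290013 0.1189509 ] 6.8315597 -59.02758187622703 -85.25578184699131 43.685275557089156
board yaw 6.8792543
peg top 16 [533.77636468 138.38410106  84.36003225]
lip 81 [457.92085897 -63.18053939  72.77497013]
[ 9.8795325e-01 -1.5475273e-01  4.5706061e+02 -5.9261574e+01] -61.23174626870627 6.759074162658659 -100.38628900841921 -61.787210346968706
dish [458.90699868 -13.75007044  66.35928137]
arm 103 [502.58944394 138.12003187  56.36314709]
arm x 425.7504048450601 542.1456905096107
pivot end [430.68331337 122.57641004  47.59942479]
((481.99700927734375, 136.05682373046875), (117.8885269165039, 24.5943660736084), 9.128992080688477)
base ((478.81707763671875, 24.129440307617188), (198.7552490234375, 335.2205505371094), 1.3524411916732788)
cam [ 223.95287385   34.12993322 1244.55102395]
```

```bash
python3 - <<'E'
from h import *
z=np.load('top0.npz');d=z['d'];W=cloud('top',d)
Z=W[...,2];v,u=np.mgrid[:420,:560]
win=(u>235)&(u<345)&(v>170)&(v<235)
yaw=np.radians(81);ax=np.array([np.cos(yaw),np.sin(yaw)]);ny=np.array([-ax[1],ax[0]])
c0=np.array([470.,10.])
gp=W[win&(Z>41)&(Z<48.5)];X=(gp[:,:2]-c0)@ax;Y=(gp[:,:2]-c0)@ny
print(np.histogram(Y,bins=range(-80,90,4)))
angs=[]
for lo,hi in ((-80,-50),(46,80)):
    m=(Y>lo)&(Y<hi)&(abs(X)<150);L=cv2.fitLine(gp[m][:,:2].astype(np.float32),cv2.DIST_HUBER,0,.01,.01).ravel();dd=L[:2]*np.sign(L[1])
    print(m.sum(),np.degrees(np.arctan2(dd[1],dd[0])),np.median(Y[m]),X[m].min(),X[m].max())
b=win&(Z>49)&(Z<60)&(u>262)
k=cv2.morphologyEx(b.astype(np.uint8),cv2.MORPH_OPEN,np.ones((5,5)));P=W[k>0][:,:2].astype(np.float32)
print('board',cv2.minAreaRect(P))
lip=win&(u>300)&(Z>68.5);q=W[lip];q=q[((q[:,:2]-c0)@ax)<-50]
print('lip n',len(q),cv2.minAreaRect(q[:,:2].astype(np.float32)),np.median(q,0))
pv=win&(u<258)&(Z>51)&(Z<62);a=W[pv][:,:2].astype(np.float32);print('arm',cv2.minAreaRect(a))
base=win&(Z>4)&(Z<12);bb=W[base][:,:2];X=(bb-c0)@ax;Y=(bb-c0)@ny
print('base X',np.percentile(X[abs(Y)<62],[0,1,99,100]),'Y',np.percentile(Y,[1,99]))
E
```

```text
(array([ 0,  0,  0,  0, 18, 74, 59,  6,  0,  3,  0,  0,  1,  2,  0,  0,  0,
        0,  0,  0,  0,  0,  1,  0,  0,  0,  1,  0,  0,  0,  1,  2,  8, 50,
       95, 52,  0,  0,  0,  0,  0,  0]), array([-80, -76, -72, -68, -64, -60, -56, -52, -48, -44, -40, -36, -32,
       -28, -24, -20, -16, -12,  -8,  -4,   0,   4,   8,  12,  16,  20,
        24,  28,  32,  36,  40,  44,  48,  52,  56,  60,  64,  68,  72,
        76,  80,  84,  88]))
155 79.79555 -56.773233557547584 -132.37711876624326 110.72086192812948
205 80.17216 57.739369729802085 -131.15001610365886 112.94075458910294
board ((469.81817626953125, 5.859870910644531), (149.75115966796875, 105.10485076904297), 79.83488464355469)
lip n 69 ((457.1415100097656, -53.50477600097656), (28.38409423828125, 66.86210632324219), 79.53843688964844) [455.24729869 -63.36984337  73.2294752 ]
arm ((512.6143798828125, 140.91354370117188), (58.473636627197266, 17.899803161621094), 2.0635454654693604)
base X [-151.02273267 -137.49228629  157.04035057  192.80230781] Y [-72.48924091  81.81286075]
```

```bash
cat >> h.py <<'E'
YAW=np.radians(80);AX=np.array([np.cos(YAW),np.sin(YAW),0]);AY=np.array([-AX[1],AX[0],0]);O=np.array([474.6,42,0])
def dock(P): q=np.atleast_2d(P)-O; return np.c_[q@AX,q@AY,q[:,2]]
def fromdock(p): p=np.atleast_2d(p);return O+p[:,:1]*AX+p[:,1:2]*AY+p[:,2:]*[0,0,1]
def tool():
    s=status.observe();return s,R.from_rotvec(s['orientation']).as_matrix(),s['eef_pos']
def shift(target):
    s,M,p=tool();return M.T@(np.asarray(target)-p)
def rep():
    s,M,p=tool();print('t',round(s['time_s'],2),'tcp',p.round(1),'dock',dock(p).round(1),'F',s['wrist_force'].round(1),'w',round(s['grip_width'],1));print('x yaw dock',np.degrees(np.arctan2(M[:2,0]@AY[:2],M[:2,0]@AX[:2])).round(1),'tooly',M[:,1].round(3),'q6',s['joint_positions'][5].round(2))
E
python3 - <<'E'
from h import *
rep();s,M,p=tool();print(M.round(3))
z=np.load('top0.npz');d=z['d'];W=cloud('top',d);Z=W[...,2];v,u=np.mgrid[:420,:560]
win=(u>235)&(u<345)&(v>170)&(v<235)
for n,m in dict(guideL=win&(Z>41)&(Z<48.5),board=(win&(Z>49)&(Z<60)&(u>262)),lip=win&(Z>68.5)&(u>310),peg=win&(Z>75)&(u<256),armm=win&(u<258)&(Z>51)&(Z<62),base=win&(Z>4)&(Z<12)).items():
    q=dock(W[m]);print(n,len(q),np.percentile(q,[1,50,99],axis=0).round(1).tolist())
print('target shift above', shift(fromdock([-150,0,150])[0]).round(1))
E
```

```text
t 0.1 tcp [ 199.3 -591.6  230.1] dock [[-671.8  161.1  230.1]] F [ 1.  -0.2  0.1] w 85.4
x yaw dock 118.6 tooly [-0.     0.002 -1.   ] q6 -0.11
[[-0.948 -0.     0.319]
 [-0.319  0.002 -0.948]
 [-0.    -1.    -0.002]]
guideL 373 [[-162.2, -61.7, 41.2], [-46.2, 53.1, 45.2], [76.8, 60.7, 48.4]]
board 1322 [[-109.6, -55.1, 49.3], [-19.3, -1.6, 53.5], [37.7, 51.2, 58.8]]
lip 76 [[-111.1, -32.7, 68.6], [-106.7, -0.1, 72.9], [-78.3, 33.4, 78.0]]
peg 14 [[100.4, -48.6, 78.4], [105.6, -42.2, 85.5], [109.9, -39.3, 87.9]]
armm 92 [[90.4, -48.3, 51.0], [101.5, -15.2, 56.6], [112.1, 8.9, 61.7]]
base 1099 [[-169.7, -74.6, 4.1], [56.3, 5.1, 7.5], [124.6, 80.2, 11.8]]
target shift above [-391.2   81.  -380.8]
```

The dock fit agrees with the sizes given: guides from -162 to +77, the board about 36 mm short, and the peg at (105.6, -42) with θ ≈ -0.12. The white board carries the clear glass dish at (302,205). The red disc at (219,189) and the black disc at (372,221) stand apart on the worktop. The crop confirms that choice. I'll move behind the lip, high up.

carry_out([
  [[-60,10,-58],-8],
  [[-120,20,-116],-16],
  [[-180,30,-175],-24],
  [[-240,40,-233],-32],
  [[-300,50,-291],-40],
  [[-350,60,-340],-48],
  [[-391,70,-381],-56],
  [[-391,80,-381],-61],
  [[-391,80,-381],-61],
  [[-391,80,-381],-61],
  [[-391,80,-381],-61],
  [[-391,80,-381],-61],
  [[-391,80,-381],-61],
  [[-391,80,-381],-61],
], jaw=0)

```text
time_s: 1.85
eef_pos: [448.3, -107.3, 151.6]
orientation: [-1.117, 1.342, -1.343]
wrist_force: [0.1, 0.4, 0.1]
grip_width: 0.1
```

```bash
python3 - <<'E'
from h import *
rep();print(shift(fromdock([-150,0,54])[0]).round(1))
p,d=optics.capture('wrist');cv2.imwrite('pics/w1.png',p[:,:,::-1])
E
```

```text
t 1.85 tcp [ 448.3 -107.3  151.6] dock [[-1.516e+02 -1.000e-01  1.516e+02]] F [0.1 0.4 0.1] w 0.1
x yaw dock 179.5 tooly [ 0. -0. -1.] q6 -0.2
[-1.6 97.6 -0.1]
```

View pics/w1.png

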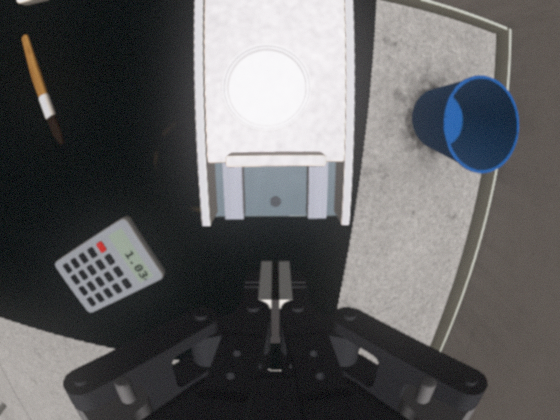

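The wrist view shows the shut fingers at (275,280), in line with the lip (277,160). The dish is at (267,88). I'll descend, then advance.

carry_out([
  [[0,25,0],-0.5],
  [[0,50,0],-0.5],
  [[0,75,0],-0.5],
  [[0,99,0],-0.5],
  [[0,99,0],-0.5],
  [[-5,99,0],-0.5],
  [[-11,99,0],-0.5],
  [[-17,99,0],-0.5],
  [[-22,99,0],-0.5],
  [[-24,99,0],-0.5],
  [[-26,99,0],-0.5],
  [[-28,99,0],-0.5],
  [[-30,99,0],-0.5],
  [[-32,99,0],-0.5],
  [[-34,99,0],-0.5],
  [[-36,99,0],-0.5],
  [[-36,99,0],-0.5],
])

```text
time_s: 4.03
eef_pos: [454.9, -70.9, 52.3]
orientation: [-1.122, 1.335, -1.335]
wrist_force: [-0.1, -1.8, -1.3]
grip_width: -0.0
```

```bash
python3 - <<'E'
from h import *
rep()
p,d=optics.capture('wrist');cv2.imwrite('pics/w2.png',p[:,:,::-1])
E
```

```text
t 4.03 tcp [454.9 -70.9  52.3] dock [[-114.6   -0.2   52.3]] F [-0.1 -1.8 -1.3] w -0.0
x yaw dock -179.9 tooly [ 0.  0. -1.] q6 -0.13
```

View pics/w2.png

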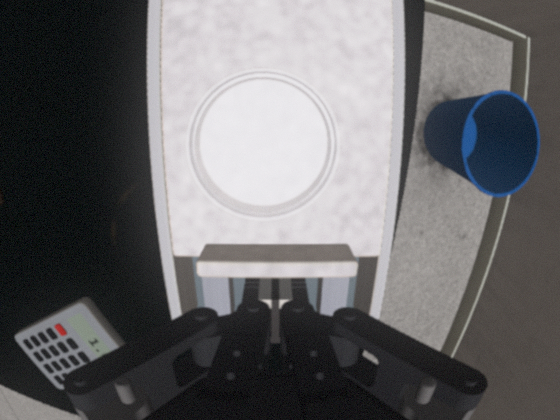

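carry_out([
  [[-2,0,0],0],
  [[-4,0,0],0],
  [[-6,0,0],0],
  [[-8,0,0],0],
  [[-10,0,0],0],
  [[-12,0,0],0],
  [[-14,0,0],0],
  [[-16,0,0],0],
])

```text
time_s: 5.08
eef_pos: [457.6, -55.1, 52.3]
orientation: [-1.123, 1.335, -1.335]
wrist_force: [-0.6, -2.8, -1.3]
grip_width: 0.2
```

```bash
cat > look.py <<'E'
import sys
from h import *
rep();z0=np.load('top0.npz')
p,d=optics.capture('top');W=cloud('top',d);Z=W[...,2];v,u=np.mgrid[:420,:560]
cv2.imwrite(f'pics/{sys.argv[1]}.png',cv2.resize(p[160:250,225:415],None,fx=4,fy=4,interpolation=cv2.INTER_CUBIC)[:,:,::-1])
D=dock(W.reshape(-1,3)).reshape(W.shape)
def box(n,x,y,z):
    m=(D[...,0]>x[0])&(D[...,0]<x[1])&(D[...,1]>y[0])&(D[...,1]<y[1])&(D[...,2]>z[0])&(D[...,2]<z[1])
    q=D[m];print(n,len(q),*([np.percentile(q,[1,50,99],axis=0).round(1).tolist()] if len(q)>3 else []))
box('boardtop(front)',(10,60),(-48,48),(35,60))
box('boardall',(-60,88),(-30,30),(41,60))
box('dish',(-70,40),(-40,45),(58,75) if len(sys.argv)<3 else (56,75))
box('peg',(30,130),(-70,30),(75,92))
E
python3 look.py t2; python3 - <<'E'
import sys;sys.path.insert(0,'.')
from h import *
p,d=optics.capture('wrist');cv2.imwrite('pics/w3.png',p[:,:,::-1])
E
```

```text
t 5.08 tcp [457.6 -55.1  52.3] dock [[-98.6  -0.2  52.3]] F [-0.6 -2.8 -1.3] w 0.2
x yaw dock -179.9 tooly [-0.  0. -1.] q6 -0.1
boardtop(front) 523 [[10.6, -46.9, 48.2], [35.1, 0.5, 53.6], [59.3, 46.7, 58.5]]
boardall 459 [[-22.9, -29.6, 48.4], [25.7, -1.1, 53.6], [59.8, 29.4, 58.5]]
dish 138 [[-57.6, -24.3, 58.2], [-17.3, 4.0, 67.9], [29.3, 33.7, 72.5]]
peg 15 [[100.5, -48.7, 75.2], [106.0, -42.0, 83.1], [110.2, -38.3, 86.0]]
```

View pics/t2.png

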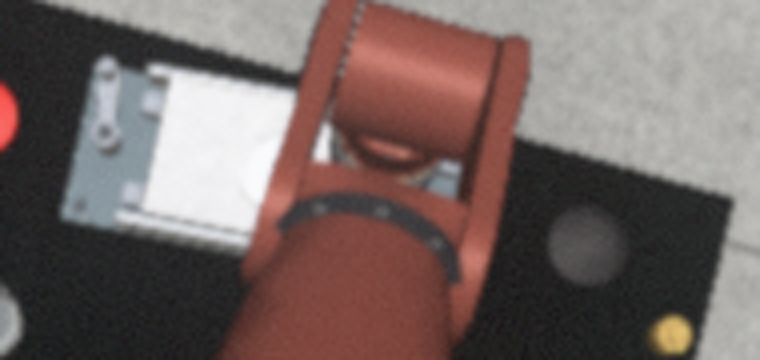

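View pics/w3.png

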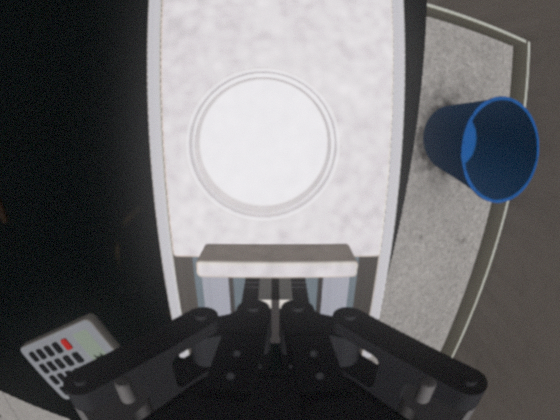

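The board follows, with its leading edge at about +60. About 15 mm remain.

carry_out([
  [[-2,0,0],0],
  [[-4,0,0],0],
  [[-6,0,0],0],
  [[-8,0,0],0],
  [[-9,0,0],0],
  [[-10,0,0],0],
  [[-11,0,0],0],
  [[-12,0,0],0],
  [[-12,0,0],0],
])

```text
time_s: 6.3
eef_pos: [459.9, -43.3, 52.4]
orientation: [-1.122, 1.335, -1.335]
wrist_force: [0.3, -1.4, -0.5]
grip_width: -0.0
```

```bash
python3 look.py t3 a
```

```text
t 6.3 tcp [459.9 -43.3  52.4] dock [[-86.5  -0.3  52.4]] F [ 0.3 -1.4 -0.5] w -0.0
x yaw dock -179.9 tooly [ 0.  0. -1.] q6 -0.07
boardtop(front) 524 [[10.6, -46.8, 39.7], [34.8, 0.1, 45.4], [59.5, 46.7, 50.9]]
boardall 509 [[-49.1, -29.4, 41.6], [32.8, -1.2, 45.9], [71.4, 29.0, 59.5]]
dish 109 [[-45.5, -22.2, 56.3], [-4.1, 1.5, 59.8], [8.2, 30.1, 66.8]]
peg 15 [[100.5, -48.8, 75.7], [106.2, -42.3, 83.2], [109.8, -38.3, 86.9]]
```

```bash
python3 - <<'E'
from h import *
s,M,tp=tool()
p,d=optics.capture('wrist');cv2.imwrite('pics/w4.png',p[:,:,::-1])
c=optics.get_calibration('wrist');K=c['K'];T=c['tool_from_camera']
v,u=np.mgrid[:420,:560];dx=u-K[0,2];dy=v-K[1,2];r=np.hypot(dx,dy)/K[0,0];k=np.tan(r)/np.maximum(r,1e-9)/K[0,0]
C=np.stack([dx*k*d,dy*k*d,d],-1);C[(d==0)|(r>1.4)]=np.nan
w=(C@T[:3,:3].T+T[:3,3])@M.T+tp;D=dock(w.reshape(-1,3)).reshape(w.shape)
for uv in [(170,40),(270,40),(385,40),(180,230),(375,230),(270,230),(220,268),(330,268),(270,140),(155,150),(400,150)]:print(uv,np.nanmedian(D[uv[1]-2:uv[1]+3,uv[0]-2:uv[0]+3],axis=(0,1)).round(1))
E
```

```text
(170, 40) [29.6 47.4 45.8]
(270, 40) [26.8  1.  45.8]
(385, 40) [ 30.1 -52.4  45.6]
(180, 230) [-63.8  46.7  45.8]
(375, 230) [-63.7 -52.2  45.6]
(270, 230) [-63.3   1.1  45.8]
(220, 268) [-94.2  29.6  28.3]
(330, 268) [-94.1 -32.6  28.2]
(270, 140) [-18.2   0.8  60.7]
(155, 150) [-22.9  56.3  45.7]
(400, 150) [-22.9 -61.5  45.5]
```

View pics/w4.png

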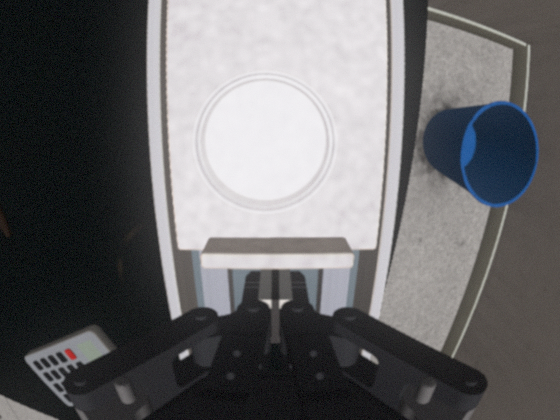

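The board top reads 45.7 mm at all four corners and is flush with the guides, so it is seated. The dish is still on it at (267,140). I'll retreat, rise and go beyond the peg.

carry_out([
  [[8,0,0],0],
  [[16,0,0],0],
  [[16,-25,0],0],
  [[16,-60,0],0],
  [[16,-100,0],0],
  [[0,-100,0],0],
  [[-35,-100,8],0],
  [[-75,-100,15],0],
  [[-115,-100,23],0],
  [[-155,-100,31],0],
  [[-195,-100,39],0],
  [[-226,-100,44],0],
  [[-226,-100,44],0],
  [[-226,-100,44],0],
  [[-226,-100,44],0],
])

```text
time_s: 8.28
eef_pos: [541.2, 170.7, 151.7]
orientation: [-1.123, 1.337, -1.336]
wrist_force: [0.3, -0.1, 0.2]
grip_width: 0.3
```

```bash
python3 - <<'E'
from h import *
rep();s,M,tp=tool()
p,d=optics.capture('wrist');cv2.imwrite('pics/w5.png',p[:,:,::-1])
c=optics.get_calibration('wrist');K=c['K'];T=c['tool_from_camera']
v,u=np.mgrid[:420,:560];dx=u-K[0,2];dy=v-K[1,2];r=np.hypot(dx,dy)/K[0,0];k=np.tan(r)/np.maximum(r,1e-9)/K[0,0]
C=np.stack([dx*k*d,dy*k*d,d],-1);C[(d==0)|(r>1.4)]=np.nan
w=(C@T[:3,:3].T+T[:3,3])@M.T+tp;D=dock(w.reshape(-1,3)).reshape(w.shape)
m=(D[...,2]>78)&(D[...,2]<90)&(D[...,0]>60)&(D[...,0]<130)&(abs(D[...,1])<70)
print('peg',m.sum(),np.percentile(D[m],[2,50,98],axis=0).round(1),u[m].mean(),v[m].mean())
m=(D[...,2]>47)&(D[...,2]<70)&(D[...,0]>85)&(D[...,0]<125)&(abs(D[...,1])<70)
print('arm',m.sum(),np.percentile(D[m],[2,50,98],axis=0).round(1))
E
```

```text
t 8.28 tcp [541.2 170.7 151.7] dock [[138.3 -43.3 151.7]] F [ 0.3 -0.1  0.2] w 0.3
x yaw dock -179.9 tooly [-0.001 -0.    -1.   ] q6 0.36
peg 27 [[112.1 -48.4  78.1]
 [113.8 -44.4  79.8]
 [114.5 -41.1  82.7]] 275.48148148148147 259.037037037037
arm 1325 [[ 95.  -50.8  50.6]
 [107.9 -19.3  56.2]
 [115.4   6.3  67.1]]
```

View pics/w5.png

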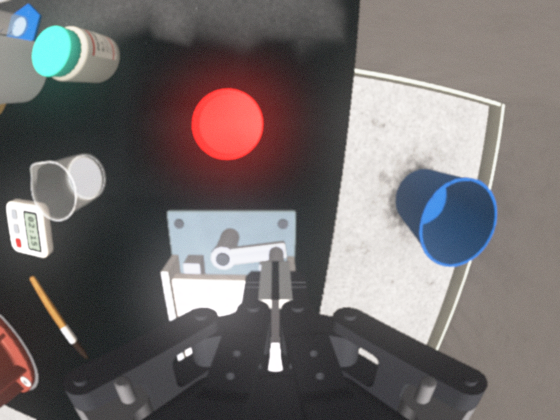

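The wrist view puts the peg at about (276,255), on the finger line. Its near face is at dock x 114, so its centre is at about 107, which agrees with the top view. I'll descend and come up behind the peg.

carry_out([
  [[0,25,0],-4],
  [[0,50,0],-7],
  [[0,75,0],-7],
  [[0,90,0],-7],
  [[0,90,0],-7],
  [[0,90,0],-7],
  [[6,90,-1],-7],
  [[12,90,-1],-7],
  [[14,90,-1],-7],
  [[16,90,-1],-7],
  [[16,90,-1],-7],
])

```text
time_s: 9.7
eef_pos: [538.4, 156.0, 62.5]
orientation: [-1.184, 1.246, -1.247]
wrist_force: [0.4, 0.2, 0.4]
grip_width: 0.1
```

```bash
cat > arc.py <<'E'
import sys
from h import *
rep();s,M,p=tool();M=M
th0,th1,n,so=map(float,sys.argv[1:5]);rad=44
yaw0=np.degrees(np.arctan2(M[:2,0]@AY[:2],M[:2,0]@AX[:2]))
for t in np.linspace(th0,th1,int(n)):
    P=np.array([100,0,62])+rad*np.array([-np.sin(t),-np.cos(t),0])+so*np.array([np.cos(t),-np.sin(t),0])
    turn=(yaw0-(180-np.degrees(t))+180)%360-180
    print(round(t,2),shift(fromdock(P)[0]).round(0),round(turn,1))
E
python3 arc.py -0.12 1.57 20 14.5; python3 look.py t4 a|tail -1
```

```text
t 9.7 tcp [538.4 156.   62.5] dock [[123.3 -43.1  62.5]] F [0.4 0.2 0.4] w 0.1
x yaw dock -172.9 tooly [ 0.001  0.    -1.   ] q6 0.21
-0.12 [ 4.  1. -2.] 0.2
-0.03 [ 7.  1. -0.] 5.3
0.06 [12.  1.  0.] 10.4
0.15 [16.  1.  1.] 15.5
0.24 [20.  1.  1.] 20.6
0.32 [24.  1.  0.] 25.7
0.41 [28.  1. -0.] 30.8
0.5 [32.  1. -1.] 35.9
0.59 [36.  1. -3.] 41.0
0.68 [39.  1. -5.] 46.1
0.77 [43.  1. -7.] 51.2
0.86 [46.  1. -9.] 56.3
0.95 [ 50.   1. -12.] 61.4
1.04 [ 52.   1. -15.] 66.5
1.13 [ 55.   1. -18.] 71.6
1.21 [ 57.   1. -21.] 76.7
1.3 [ 59.   1. -25.] 81.8
1.39 [ 61.   1. -29.] 86.9
1.48 [ 62.   0. -33.] 92.0
1.57 [ 63.   0. -37.] 97.1
peg 0
```

carry_out([
  [[4,0,-1],0],
  [[7,0,0],5],
  [[12,0,0],10],
  [[16,0,1],15],
  [[20,0,1],20],
  [[24,0,0],25],
  [[28,0,0],30],
  [[32,0,-1],36],
  [[36,0,-3],41],
  [[39,0,-5],46],
  [[39,0,-5],46],
])

```text
time_s: 11.12
eef_pos: [530.9, 116.9, 62.2]
orientation: [-0.678, 1.804, -1.804]
wrist_force: [-0.1, -0.0, -0.3]
grip_width: -0.0
```

```bash
python3 arc.py 0.77 1.57 10 14.5;python3 - <<'E'
from h import *
s,M,tp=tool()
p,d=optics.capture('wrist');cv2.imwrite('pics/w6.png',p[:,:,::-1])
E
```

```text
t 11.12 tcp [530.9 116.9  62.2] dock [[ 83.6 -42.4  62.2]] F [-0.1 -0.  -0.3] w -0.0
x yaw dock 141.2 tooly [-0.001 -0.    -1.   ] q6 0.94
0.77 [3. 0. 2.] 5.3
0.86 [7. 0. 3.] 10.4
0.95 [12.  0.  3.] 15.5
1.04 [16.  0.  3.] 20.6
1.13 [20.  0.  3.] 25.6
1.21 [24.  0.  2.] 30.7
1.3 [28.  0.  1.] 35.8
1.39 [32.  0. -1.] 40.9
1.48 [35.  0. -2.] 46.0
1.57 [39.  0. -4.] 51.1
```

View pics/w6.png

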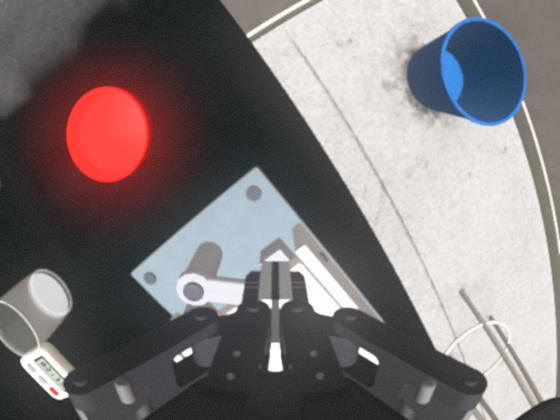

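The latch arm, with its hub at (192,288), is turning with the fingers and the force is low. I'll continue.

carry_out([
  [[3,0,2],5],
  [[7,0,3],10],
  [[12,0,3],15],
  [[16,0,3],20],
  [[20,0,3],25],
  [[24,0,2],30],
  [[28,0,1],36],
  [[32,0,-1],41],
  [[35,0,-2],46],
  [[36,0,-3],48],
  [[36,0,-3],48],
])

```text
time_s: 12.55
eef_pos: [502.2, 95.8, 62.4]
orientation: [-0.129, -2.16, 2.16]
wrist_force: [0.9, -0.9, 0.6]
grip_width: -0.1
```

```bash
python3 arc.py 1.5 1.67 4 14.5;python3 - <<'E'
from h import *
s,M,tp=tool()
p,d=optics.capture('wrist');cv2.imwrite('pics/w7.png',p[:,:,::-1])
E
```

```text
t 12.55 tcp [502.2  95.8  62.4] dock [[ 57.8 -17.8  62.4]] F [ 0.9 -0.9  0.6] w -0.1
x yaw dock 93.2 tooly [ 0. -0. -1.] q6 1.74
1.5 [0. 0. 1.] -0.9
1.56 [3. 0. 1.] 2.4
1.61 [5. 0. 2.] 5.6
1.67 [8. 0. 3.] 8.9
```

View pics/w7.png

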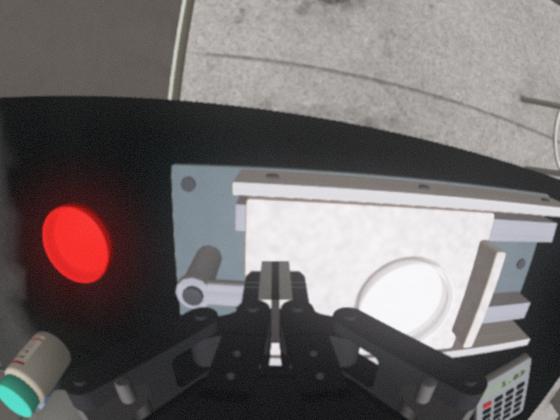

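carry_out([
  [[1,0,0],2],
  [[2,0,0],3],
  [[3,0,0],3],
  [[3.5,0,0],3],
  [[4,0,0],3],
  [[4,0,0],3],
])

```text
time_s: 13.35
eef_pos: [501.4, 95.8, 62.8]
orientation: [-0.193, -2.134, 2.135]
wrist_force: [8.8, -3.6, -7.3]
grip_width: 0.1
```

carry_out([
  [[1,0,0],0],
  [[2,0,0],0],
  [[3,0,0],0],
  [[3,0,0],0],
])

```text
time_s: 13.85
eef_pos: [501.3, 95.9, 63.4]
orientation: [-0.201, -2.138, 2.138]
wrist_force: [13.7, -3.7, -10.2]
grip_width: 0.0
```

```bash
python3 -c "
from h import *
rep()"
```

```text
t 13.85 tcp [501.3  95.9  63.4] dock [[ 57.7 -16.9  63.4]] F [ 13.7  -3.7 -10.2] w 0.0
x yaw dock 90.1 tooly [ 0.015 -0.001 -1.   ] q6 1.8
```

It is at a firm stop: 14 N with no further motion. I'll back off, rise and move aside to look.

carry_out([
  [[-7,0,0],0],
  [[-16,0,0],0],
  [[-28,0,0],0],
  [[-28,0,0],0],
  [[-28,-40,0],0],
  [[-28,-90,0],0],
  [[-28,-140,0],0],
  [[-28,-140,0],0],
  [[-28,-140,40],0],
  [[-28,-140,90],0],
  [[-28,-140,140],0],
  [[-28,-140,190],0],
  [[-28,-140,240],0],
  [[-28,-140,290],0],
  [[-28,-140,340],0],
  [[-28,-140,390],0],
  [[-28,-140,390],0],
  [[-28,-140,390],0],
  [[-28,-140,390],0],
  [[-28,-140,390],0],
])

```text
time_s: 16.35
eef_pos: [456.0, -290.8, 202.1]
orientation: [-0.182, -2.132, 2.132]
wrist_force: [0.6, 0.5, -0.3]
grip_width: 0.2
```

```bash
python3 look.py t5 a; python3 - <<'E'
from h import *
p,d=optics.capture('top');W=cloud('top',d);D=dock(W.reshape(-1,3)).reshape(W.shape)
m=(D[...,2]>52)&(D[...,2]<66)&(D[...,0]>48)&(D[...,0]<112)&(abs(D[...,1])<40);q=D[m]
print('arm',cv2.minAreaRect(q[:,:2].astype(np.float32)));L=cv2.fitLine(q[:,:2].astype(np.float32),cv2.DIST_HUBER,0,.01,.01).ravel();print(np.degrees(np.arctan2(L[1],L[0])))
m=(D[...,2]>72)&(D[...,0]>40)&(D[...,0]<75)&(abs(D[...,1])<40)&(D[...,2]<92);print('peg',np.median(D[m],0))
z=np.load('top0.npz');W0=cloud('top',z['d'])
for n,uv in dict(red=(219,189),jar=(182,223),weight=(392,243)).items():print(n,W0[uv[1],uv[0]].round(0),W[uv[1],uv[0]].round(0))
cv2.imwrite('pics/t6.png',p[:,:,::-1])
E
```

```text
t 16.35 tcp [ 456.  -290.8  202.1] dock [[-331.   -39.5  202.1]] F [ 0.6  0.5 -0.3] w 0.2
x yaw dock 90.2 tooly [-0.  0. -1.] q6 1.04
boardtop(front) 511 [[10.6, -47.0, 39.9], [34.2, 1.8, 45.5], [59.1, 47.0, 54.3]]
boardall 674 [[-59.0, -29.4, 41.5], [19.7, 1.9, 47.1], [83.9, 29.4, 59.9]]
dish 339 [[-69.8, -25.4, 56.4], [-22.6, 4.6, 60.2], [6.9, 33.3, 66.0]]
peg 15 [[50.2, -6.2, 75.5], [55.4, -0.3, 82.4], [59.2, 4.9, 86.5]]
arm ((78.90238952636719, -1.8861579895019531), (60.57358169555664, 19.071292877197266), 2.622443914413452)
-0.7685127
peg [55.42429442 -0.39266685 82.58337194]
red [513. 243.  12.] [512. 243.  15.]
jar [394. 333.  79.] [394. 332.  84.]
weight [ 357. -279.   38.] [ 289. -120.  653.]
```

View pics/t5.png

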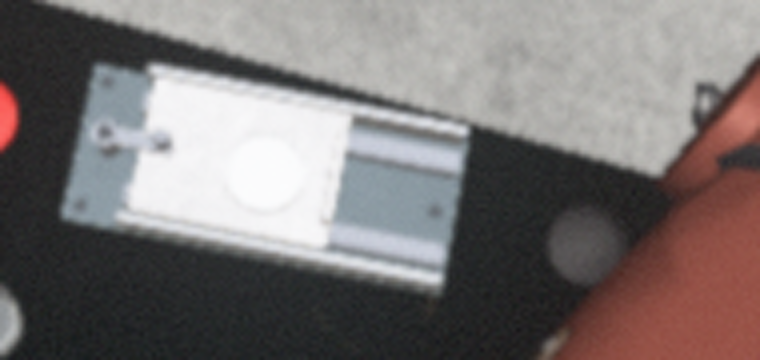

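View pics/t6.png

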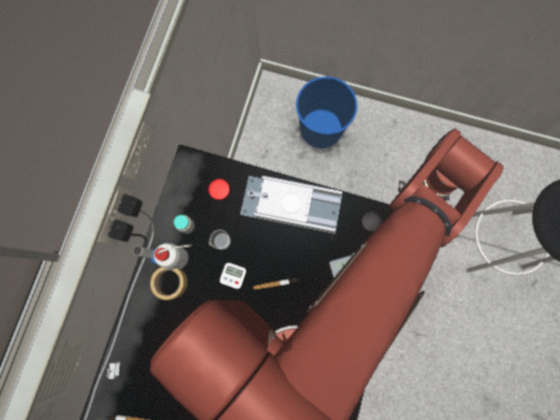

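In the final top view the latch arm lies straight over the board's end, with its hub at (251,193) and the peg at (265,196). The dish is on the board at (291,203) and the robot is clear of everything.

```bash
python3 -c "
from bench import job
print(job.job_done())"
```

```text
the job is handed in; nothing more can be done
None
```

I pushed the board about 36 mm along its rails until it dropped into the notches. Then I pushed the latch peg round to its stop, backed off and handed the job in, about 16.5 s into the run.

**Board:** its top reads 45.5–45.8 mm at both ends, flush with the guides. It dropped about 8 mm, as it should when seated.

**Latch:** the fingers met a firm stop, about 14 N sideways with no further motion. The peg stands at dock (55.4, -0.4) mm against an expected (56, 0). The arm points along the dock's -x within about 1° by line fit. A box fit gave 2.6°, which is looser because there are few pixels.

**Dish and bystanders:** the dish is still on the board. The jar and the red disc read within 1 mm of their starting x and y. The beaker looked unmoved in the last picture, but I did not measure it. The arm hid the brass weight in that picture, so I could not recheck it, though the planned path kept the tool about 200 mm up on that side.

**Measuring disagreement:** the wrist camera and the top camera differed by about 2.5 mm in dock y, close to the stated calibration error. The wrist force stayed below about 18 N at the end of every move.

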